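# Set the collar stretcher to size after clearing its deck

### The job

Set the shirt-collar stretcher for the next collar: wind its handwheel until the black pointer on the sliding jaw is in line with the red size clip on the scale. The tape measure has been left standing on the deck in the jaw's way, so first lift it off and set it down inside the oval tray, without dropping it and without running the jaw into it. Do not shift the red clip, and leave the candle jar, green tin and metal pot as they stand.

Things in the scene. Friction and masses are not known exactly. Their poses are not given: they have to be found in the camera images.
- stretcher: Shirt-collar stretcher, fixed to the worktop: blue-grey deck, x -65 to 65, y -160 to 185, top at z 24 (mm, own frame; origin on the worktop, z up). -x is the front with the white scale (a division each 5 mm), turned up to 0.3 rad from the robot's axes. Fixed D-shaped beech jaw at y 50 to 92, top at z 88; grey gear head with black handwheel on top at x 0, y 143.
- jaw: Sliding D-shaped beech jaw: 85 mm wide (x), 42 deep, top 88 mm over the worktop. Origin: middle of its flat side, at deck height; the round nose points to -y, 42 mm out. Axes as the stretcher's. Moved only by the handwheel (self-locking screw): 24 mm toward -y, away from the fixed jaw, per clockwise turn seen from above.
- pointer (a point): Tip of the black arrow-shaped pointer at the foot of the sliding jaw, over the scale at the front. Axes parallel to the stretcher's.
- clip_mark (a point): Tip of the red size clip, 16 mm wide, on the front edge of the deck: the size wanted. Axes parallel to the stretcher's. The pointer is on size when its y in this frame is 0; at the start it is 30 to 56 mm on the +y side. The clip slides along the edge if pushed.
- handwheel (a joint): Turn of the handwheel in rad, growing clockwise seen from above. 6.283 rad move the jaw 24 mm toward -y of the stretcher. Stays where it is left; it resists with about 0.1 N m (2.5 N at the handle).
- wheel_hub (a point): Point on the vertical axis of the handwheel, at the height of the middle of its handle (125 mm above the worktop). The black wheel is 105 mm across, its rim top 97 mm above the worktop.
- handle_center (a point): Middle of the handwheel's upright black handle: 21 mm thick, 50 mm tall (99 to 150 mm over the worktop), 40 mm out from the hub axis. It spins freely on its own pin, so it can be led round the circle in a grip of constant direction. Its axes spin with it.
- tape_measure: Grey pocket tape measure, loose, about 0.16 kg, 29 mm thick (x), 65 long (y), 64 tall, standing on the deck just before the sliding jaw's nose. Origin: centre of its underside. Its length lies along the stretcher within 0.25 rad: fingers have room at its flat front and back faces, none between it and the jaw.
- tape_center (a point): Centre of the tape measure, 31 mm above its underside; axes as the tape measure's: x across its two flat faces (the 29 mm), y along its length, z up.
- tray: Oval galvanised tray, fixed, 208 mm wide (x), 278 long (y), a bail handle at each y end; rim 51, handles 95, inner floor 2 mm over the worktop. Origin: centre of the underside. +y points roughly away from the robot. Three thread reels (43 mm tall) stand in its +y end beyond y = 65 mm, three pegs (12 mm high) lie in its -y end below y = -52 mm.
- tray_free (a point): Middle of the free part of the tray's floor, between the reels and the pegs: 160 mm along the tray's x, 110 mm along its y. Axes as the tray's.
- candle_center (a point): Bystander: centre of the glass jar with a pale green candle, 76 mm across, 90 mm tall, standing behind the stretcher.
- tin_center (a point): Bystander: centre of the closed green tin with a hinged lid, 93 x 133 mm, 55 mm tall, standing behind the stretcher.
- pot_center (a point): Bystander: centre of the galvanised open pot with two small ears, 79 x 94 mm, 100 mm tall, standing behind the stretcher.
There are look-alikes about, which are no part of the job. What is shaped like the tape_measure but orange or white is not meant.

How it is judged:
By the outcome, as a careful person would: the job done as asked, in the order asked, and still so for the second after the job is handed in, with the robot touching nothing.
It also fails if it takes over 61 s, if anything falls off the work surface, if the arm or the gripper's body presses on something with over 40 N, if the wrist force passes 120 N, or if a joint passes its speed limit or range.

### The arm

A 6-joint arm with a two-finger parallel gripper is mounted at the origin on a cart in front of the work surface, level with it; the furniture and walls round the work are solid. World frame = base frame: x ahead of the robot, y to its left, z up, the work surface at z = 0. Lengths are in mm, angles in degrees, forces in N, time in s.
With the tool pointing down it reaches from about 350 to 850 mm from the base axis. Payload 8.1 kg.
Tool frame: the origin (TCP) lies at the very end of the fingers, on their centre line; the grasp point (between the pads) lies 19 mm behind it (pinch_z is the z of the grasp point in the tool frame, in mm); z points along the fingers, y is the direction in which the jaws open and shut (so a half turn about z gives the same grasp; the last joint's range is limited). The gripper opens to 85 mm and grips with 20 to 120 N. Pads are 22 mm wide; open, the fingers measure 114 mm over their backs; the gripper's body (76 mm by 85 mm) begins 54 mm behind the grasp point. The pads swing forward as they close: fully open they stand 13 mm farther back than shut.
Start: joints at [62.028, 7.471, 85.268, -0, 87.261, -4.893], TCP at [235.177, 551.994, 231.292] pointing down, gripper open.
Joint ranges: [-169.43, 169.43], [-51.17, 129.36], [1.28, 143.12], [-76.62, 256.62], [0, 156.53], [-152.29, 152.29]. Speed limits (degrees/s): [136.94, 136.94, 159.86, 180, 180, 180].

### API

Orientations are given as [roll, pitch, yaw] about the fixed x, y, z axes, in that order (R = Rz(yaw) Ry(pitch) Rx(roll)).
In Python, from bench import * gives the robot as it stands.
- The arm moves only by the shell command python3 -m creep 'ROWS' [FORCE]. ROWS is a JSON object of lists of equal length, an entry for each row: "translation": the shift along the tool's x, y, z in mm, a list of three; "rotation": the turn, a rotation vector about the tool's x, y, z in rad, a list of three; "claw": the finger opening in mm, from 0 to 85.4. In form: {"translation": [[dx, dy, dz], ...], "rotation": [[ax, ay, az], ...], "claw": [claw, ...]}. A call has 1 to 10 rows; each row shifts and turns the commanded pose from where the row before left it, along the tool's axes as they then stand; what a row does not reach is not made up. A row lasts 1/10 s, in which the tool goes at most 50 mm and 8.59 degrees, less where a joint would pass 70% of its speed; a pose out of reach is approached as far as the arm can. A call is refused whole if a number of a shift passes 50 or a number of a turn 0.15, either way. A call with a gripper value outside its range is refused whole. The fingers move at their own pace and stop on an object; FORCE is the grip in N (left out, the last holds). Time passes only in rows, so rows that do not move let the fingers close. It gives the time, the measured TCP pose, the force and the opening at its end, in the units of the state.
- sense(): the state, without advancing time (a new reading comes with each control period).
- snapshot(name): name is "side" or "top" or "wrist"; returns a dict with "frame" (384x512x3 uint8, red, green, blue), "intrinsics" (3x3 intrinsics, pixels), "extrinsics" (4x4, takes a point from camera to world coordinates). Camera axes: x right, y up, looking along -z (the intrinsics and any distortion apply to the point x, -y, -z); pixel columns grow to the right and rows downward; lengths in mm; the calibration is good to about 2 mm. A picture is of the moment at which its call begins. There is no depth.
- hand_in(): hands the job in, once; it reports no verdict.
The state is a dict: "time": time; "joint_pos": joint angles; "qd": joint speeds; "joint_efforts": joint torques, N m; "tool_pos": TCP position; "tcp_rot": TCP orientation; "ft_force": force on the tool from outside, world axes, zero at the start; "wrist_torque": the same for the moment, N m; "finger_gap": finger opening in mm.
Only numpy, scipy, OpenCV 4.12 (cv2) and the standard library are available. Lean on these libraries where they do the work, as an engineer would, in place of code of your own. Each camera call takes 0.05 s, during which the arm holds its last target.

## Working session

There is one attempt and no reset: what is moved stays moved. The work goes in short steps, Python scripts to look and compute and a shell command to move; the robot and the scene stay as the last step left them, time stands still between calls to the robot, and variables do not carry over. Pictures are saved under pics/ and viewed, and the job is handed in when it is done.

```bash
mkdir -p pics; ls; cat > h.py <<'E'
import numpy as np, cv2, json
from bench import *
def snap(n,fn):
    s=snapshot(n); cv2.imwrite('pics/'+fn+'.png',s['frame'][:,:,::-1]); np.savez('pics/'+fn+'.npz',f=s['frame'],K=s['intrinsics'],E=s['extrinsics'])
    return s
def ld(fn):
    d=np.load('pics/'+fn+'.npz'); return d['f'],d['K'],d['E']
def ray(fn,u,v):
    f,K,E=ld(fn); d=np.linalg.inv(K)@[u,v,1]; d=np.array([d[0],-d[1],-d[2]]); return E[:3,3],E[:3,:3]@d
def plane(fn,u,v,z):
    o,d=ray(fn,u,v); return o+d*(z-o[2])/d[2]
def proj(fn,p):
    f,K,E=ld(fn); c=np.linalg.inv(E)@np.append(p,1); q=K@[c[0],-c[1],-c[2]]; return q[:2]/q[2]
def tri(a,ua,b,ub):
    o1,d1=ray(a,*ua);o2,d2=ray(b,*ub);A=np.array([d1,-d2]).T
    t=np.linalg.lstsq(A,o2-o1,rcond=None)[0];p,q=o1+d1*t[0],o2+d2*t[1];return (p+q)/2,np.linalg.norm(p-q)
E
python3 - <<'E'
from h import *
for n in ('top','side','wrist'):
    s=snap(n,n+'0'); print(n,s['intrinsics'].tolist(),s['extrinsics'].round(3).tolist(),[k for k in s])
print(sense())
E
```

```text
pics
top [[422.6008230511638, 0.0, 255.92013308729707], [0.0, 422.6008230511638, 195.46013679439366], [0.0, 0.0, 1.0]] [[-0.014, 0.977, -0.212, 294.152], [-1.0, -0.013, 0.003, -87.141], [-0.0, 0.212, 0.977, 1354.037], [0.0, 0.0, 0.0, 1.0]] ['frame', 'intrinsics', 'extrinsics']
side [[406.65523521555394, 0.0, 253.89481768923304], [0.0, 406.65523521555394, 185.2676741901736], [0.0, 0.0, 1.0]] [[0.933, 0.247, -0.26, 261.825], [-0.358, 0.603, -0.713, -889.128], [-0.02, 0.759, 0.651, 860.501], [0.0, 0.0, 0.0, 1.0]] ['frame', 'intrinsics', 'extrinsics']
wrist [[282.56440699274117, 0.0, 252.64198952782172], [0.0, 282.56440699274117, 190.5523396283237], [0.0, 0.0, 1.0]] [[0.391, -0.884, -0.256, 170.022], [0.92, 0.375, 0.111, 579.704], [-0.002, -0.279, 0.96, 372.924], [0.0, 0.0, 0.0, 1.0]] ['frame', 'intrinsics', 'extrinsics']
{'time': 0.15, 'joint_pos': array([ 6.20270794e+01,  7.50617335e+00,  8.53154950e+01, -1.04540940e-04,
        8.72627581e+01, -4.89193585e+00]), 'qd': array([ 0.0148934 , -0.12333401, -0.23594447,  0.06637907,  0.0181988 ,
        0.08560909]), 'joint_efforts': array([ 7.88210164e-04, -5.70059967e+01, -5.01161313e+01, -2.18356217e-04,
        9.45795269e-03, -1.29701255e-05]), 'tool_pos': array([234.98392191, 551.59922907, 230.46968822]), 'tcp_rot': array([-1.79915872e+02, -7.09557298e-03,  1.56919015e+02]), 'ft_force': array([-0.16799121, -0.43978265, -0.28484361]), 'wrist_torque': array([ 0.01243802, -0.03999934,  0.03688215]), 'finger_gap': 85.50425157874125}
```

View pics/top0.png

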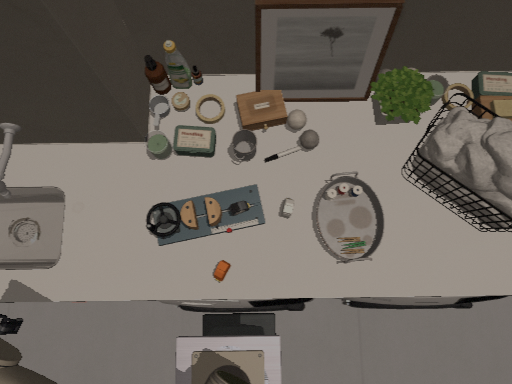

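View pics/side0.png

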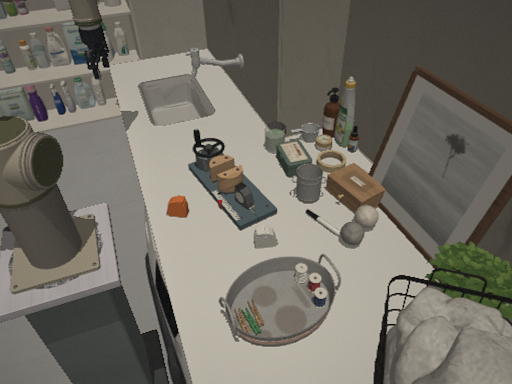

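View pics/wrist0.png

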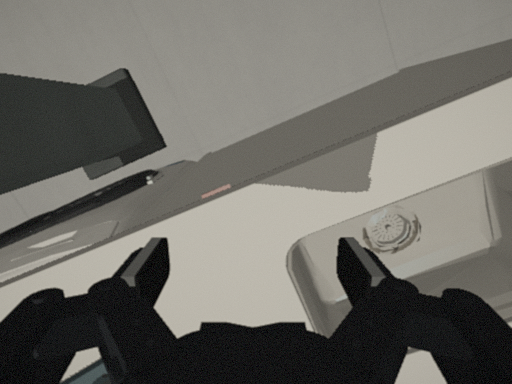

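The top view shows the stretcher at about (150–265, 185–245), with the wheel at (163,219), the tape at (240,208) and the clip at (228,230). The oval tray is at (347,218). I'll zoom in.

```bash
python3 - <<'E'
from h import *
f,_,_=ld('top0'); c=f[175:280,140:300][:,:,::-1]; cv2.imwrite('pics/t0z.png',cv2.resize(c,None,fx=5,fy=5,interpolation=cv2.INTER_CUBIC))
f,_,_=ld('side0'); c=f[120:230,160:290][:,:,::-1]; cv2.imwrite('pics/s0z.png',cv2.resize(c,None,fx=5,fy=5,interpolation=cv2.INTER_CUBIC))
f,_,_=ld('top0'); c=f[165:270,300:400][:,:,::-1]; cv2.imwrite('pics/tr0z.png',cv2.resize(c,None,fx=5,fy=5,interpolation=cv2.INTER_CUBIC))
E
```

```text
(no output)
```

View pics/t0z.png

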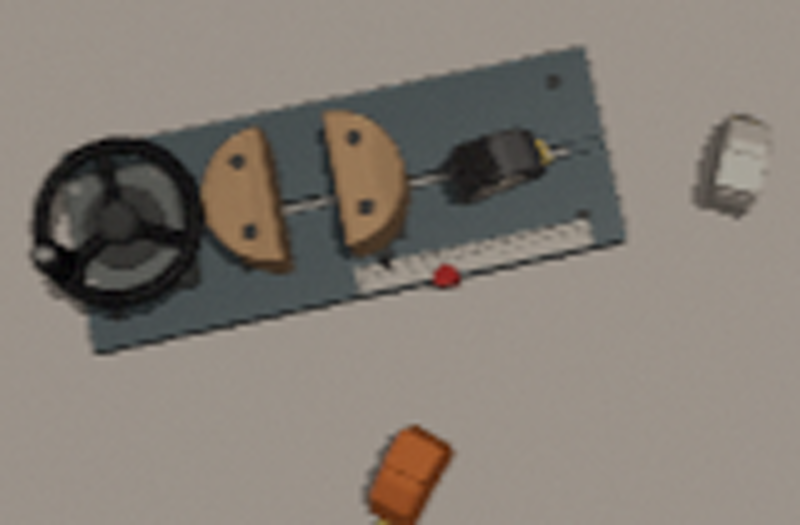

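View pics/s0z.png

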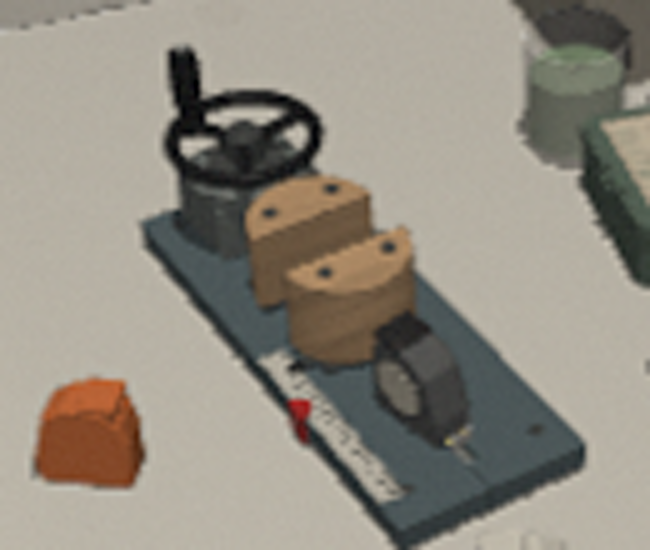

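View pics/tr0z.png

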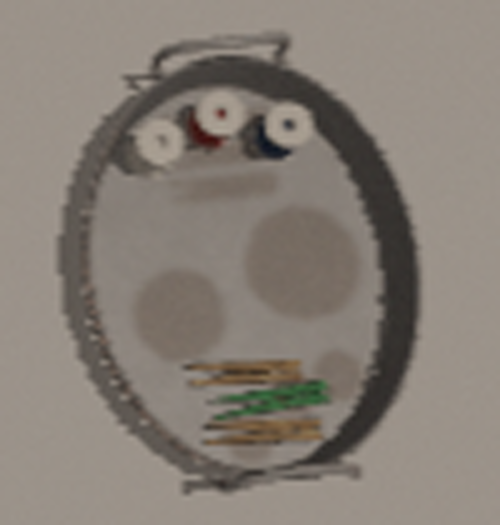

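```bash
python3 - <<'E'
from h import *
T=lambda a,b,x0=140,y0=175:(x0+(a+.5)/5-.5,y0+(b+.5)/5-.5)
P=lambda a,b,z,**k:plane('top0',*T(a,b,**k),z)
S=lambda a,b:(160+(a+.5)/5-.5,120+(b+.5)/5-.5)
A=P(585,47,24);B=P(622,238,24);C=P(95,349,24)
print('corners',A.round(1),B.round(1),C.round(1),np.linalg.norm(A-B),np.linalg.norm(C-B))
SB=plane('side0',*S(397,545),24);SC=plane('side0',*S(143,228),24);SA=plane('side0',*S(583,450),24); print('side',SA.round(1),SB.round(1),SC.round(1))
yv=(C-B)/np.linalg.norm(C-B);th=np.degrees(np.arctan2(-yv[0],yv[1]));print('theta',th)
sy=(SC-SB);print('theta side',np.degrees(np.arctan2(-sy[0],sy[1])))
print('tri B',tri('top0',T(622,238),'side0',S(397,545)),tri('top0',T(585,47),'side0',S(583,450)),tri('top0',T(95,349),'side0',S(143,228)))
print('wheelrim ctr',P(118,222,97))
print('handle top',P(45,255,150), tri('top0',T(45,255),'side0',S(181,50)))
print('tape top corners',[P(a,b,88).round(1)[:2].tolist() for a,b in((443,150),(535,130),(547,162),(462,190))])
print('pointer',P(388,265,26),plane('side0',*S(297,368),26)); print('clip',P(446,277,26),plane('side0',*S(299,405),26))
k=dict(x0=300,y0=165)
print('tray rim L R T B',[P(a,b,51,**k).round(1)[:2].tolist() for a,b in((60,250),(418,270),(240,57),(250,487))])
print('reels',[P(a,b,43,**k).round(1)[:2].tolist() for a,b in((160,142),(219,112),(287,123))])
print('pegs',[P(a,b,8,**k).round(1)[:2].tolist() for a,b in((185,367),(300,372),(210,438),(320,430))])
E
```

```text
corners [621.2 -93.4  24. ] [ 496.  -115.1   24. ] [430.1 217.2  24. ] 127.12131341140314 338.8342225064931
side [ 616.9 -101.3   24. ] [ 489.7 -132.2   24. ] [427.9 207.4  24. ]
theta 11.21205426976648
theta side 10.318651176578
tri B (array([ 496.83139604, -115.27911699,    5.27798757]), np.float64(3.9790583449949186)) (array([621.9563531 , -93.17270921,  15.46056866]), np.float64(2.712174908570347)) (array([430.35030471, 219.3498267 ,  14.90882247]), np.float64(1.3623644215118678))
wheelrim ctr [498.75874365 189.37514593  97.        ]
handle top [471.53192751 219.00491085 150.        ] (array([471.87711365, 219.73951669, 147.13550495]), np.float64(0.15300448618965717))
tape top corners [[542.0, -5.5], [553.7, -61.8], [533.7, -68.9], [517.0, -17.1]]
pointer [480.45902855  33.24853676  26.        ] [481.46883058  30.13589754  26.        ]
clip [472.32328055  -3.44820295  26.        ] [472.58315356  -2.52947415  26.        ]
tray rim L R T B [[513.8, -263.7], [498.1, -486.4], [636.9, -383.6], [365.8, -373.5]]
reels [[583.9, -331.3], [602.9, -369.9], [595.1, -412.8]]
pegs [[444.4, -346.1], [440.2, -419.3], [399.2, -359.5], [403.3, -429.5]]
```

```bash
python3 -m creep '{"translation":[[0,0,0],[0,0,0],[0,0,0],[0,0,0],[0,0,0],[0,0,0],[0,0,0]],"rotation":[[0,0,0.13],[0,0,0.13],[0,0,0.13],[0,0,0.13],[0,0,0.13],[0,0,0.13],[0,0,0.13]],"claw":[85,85,85,85,85,85,85]}'
python3 -m creep '{"translation":[[-46,10,0],[-46,10,0],[-46,10,0],[-46,10,0],[-46,10,0],[-46,10,0],[-46,10,0]],"rotation":[[0,0,0],[0,0,0],[0,0,0],[0,0,0],[0,0,0],[0,0,0],[0,0,0]],"claw":[85,85,85,85,85,85,85]}'
python3 - <<'E'
from h import *
snap('wrist','w1')
E
python3 -m creep '{"translation":[[-46,10,0],[-46,10,0],[-46,10,0],[-46,10,0],[0,0,0]],"rotation":[[0,0,0],[0,0,0],[0,0,0],[0,0,0],[0,0,0]],"claw":[85,85,85,85,85]}'
python3 - <<'E'
from h import *
snap('wrist','w2');s=sense();print(s['time'],s['tool_pos'],s['tcp_rot'])
E
```

```text
time: 0.85
tool_pos: [235.1, 551.8, 230.8]
tcp_rot: [-180.0, 0.0, 104.5]
ft_force: [0.4, -0.0, -0.3]
finger_gap: 85.0
time: 1.55
tool_pos: [385.3, 256.7, 231.2]
tcp_rot: [180.0, -0.0, 104.8]
ft_force: [0.9, 0.2, -0.1]
finger_gap: 85.0
time: 2.1
tool_pos: [472.3, 86.1, 231.0]
tcp_rot: [-180.0, 0.1, 104.5]
ft_force: [-1.1, -0.2, 0.0]
finger_gap: 84.8
2.15 [471.31550224  88.39308918 230.93469981] [-1.79959228e+02  1.33698454e-02  1.04503997e+02]
```

View pics/w1.png

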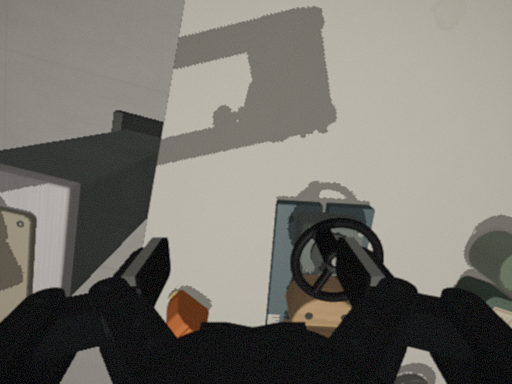

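View pics/w2.png

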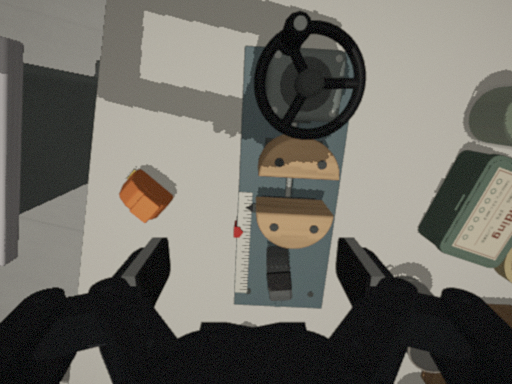

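w2 shows the whole stretcher: deck corners near (246,47), (353,50), (235,304) and (322,307). The handle top is at (300,22), the pointer at about (251,207), the clip at (238,232) and the tape at (278,273).

```bash
python3 - <<'E'
from h import *
f,_,_=ld('w2'); c=f[180:320,220:350][:,:,::-1]; cv2.imwrite('pics/w2z.png',cv2.resize(c,None,fx=4.25,fy=4.25,interpolation=cv2.INTER_CUBIC))
c=f[5:150,235:375][:,:,::-1]; cv2.imwrite('pics/w2h.png',cv2.resize(c,None,fx=4,fy=4,interpolation=cv2.INTER_CUBIC))
E
```

```text
(no output)
```

View pics/w2z.png

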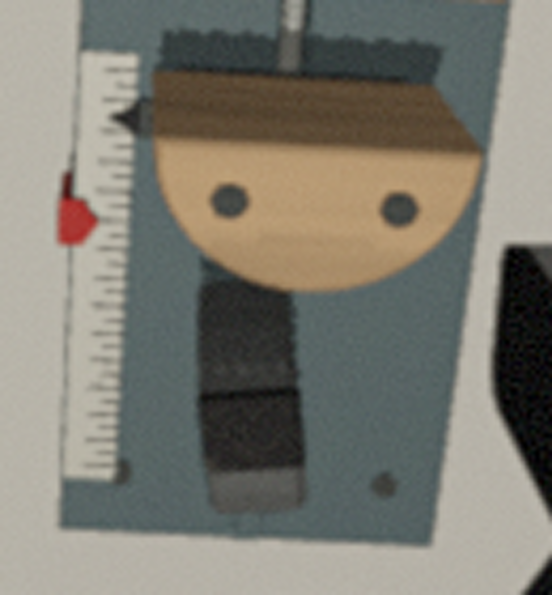

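View pics/w2h.png

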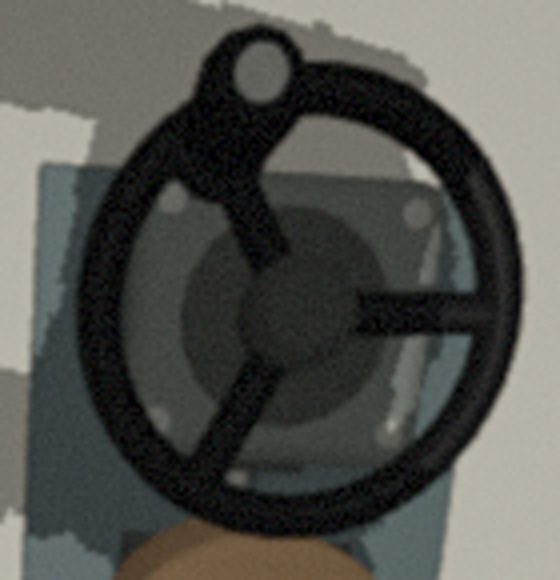

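```bash
python3 - <<'E'
from h import *
W=lambda a,b:(220+(a+.5)/4.25-.5,180+(b+.5)/4.25-.5)
H=lambda a,b:(235+(a+.5)/4-.5,5+(b+.5)/4-.5)
D=[plane('w2',*W(60,528),24),plane('w2',*W(432,546),24),plane('w2',*H(38,160),24)]
for d in D: print(d.round(1))
B,A,C=D; y=(C-B)/np.linalg.norm(C-B);x=np.array([y[1],-y[0],0]);print('len',np.linalg.norm(C-B),np.linalg.norm(A-B),'theta',np.degrees(np.arctan2(-y[0],y[1])))
O=(B+C)/2+65*x-12.5*y;print('O',O.round(1),'hub',(O+143*y).round(1))
rim=[plane('w2',*H(a,b),93)for a,b in((78,300),(522,300),(300,58),(300,537))];print([r.round(1).tolist() for r in rim])
print('rim ctr',(rim[0]+rim[1])/2,(rim[2]+rim[3])/2)
h=plane('w2',*H(262,72),150);print('handle',h, )
ptr=plane('w2',*W(110,118),26);cl=plane('w2',*W(100,222),26)
loc=lambda p:((p-O)@x,(p-O)@y)
print('ptr',loc(ptr),'clip',loc(cl),'handle',loc(h))
for q in ((198,278),(292,290),(200,395),(300,392),(207,470),(304,465)): 
  p=plane('w2',*W(*q),88);print(q,p.round(1),np.round(loc(p),1))
for q in ((212,513),(303,511)):
  p=plane('w2',*W(*q),24);print(q,p.round(1),np.round(loc(p),1))
E
```

```text
[ 496.8 -117.7   24. ]
[622.8 -92.6  24. ]
[428.4 218.5  24. ]
len 343.1012183157689 128.51106933494117 theta 11.506070943416669
O [528.8  51.1  24. ] hub [500.3 191.2  24. ]
[[449.7, 179.8, 93.0], [549.4, 205.6, 93.0], [484.4, 240.1, 93.0], [516.1, 140.9, 93.0]]
rim ctr [499.5289425  192.72925293  93.        ] [500.25192719 190.48737111  93.        ]
handle [472.5544714  219.10023147 150.        ]
ptr (np.float64(-54.63797991084676), np.float64(-8.171702864796188)) clip (np.float64(-56.199726599429475), np.float64(-43.04442541835613)) handle (np.float64(-21.590414728458), np.float64(175.83607544561534))
(198, 278) [506.2  16.8  88. ] [-29.  -29.2]
(292, 290) [531.   19.6  88. ] [ -4.1 -31.3]
(200, 395) [515.9 -16.9  88. ] [-26.2 -64. ]
(300, 392) [541.9  -9.2  88. ] [  0.8 -61.7]
(207, 470) [524.  -39.1  88. ] [-22.7 -87.5]
(304, 465) [549.5 -30.9  88. ] [  3.9 -84.5]
(212, 513) [545.8 -98.8  24. ] [ -13.3 -150.2]
(303, 511) [575.7 -90.2  24. ] [  17.7 -147.8]
```

```bash
python3 - <<'E'
from h import *
W=lambda a,b:(220+(a+.5)/4.25-.5,180+(b+.5)/4.25-.5)
T=lambda a,b,x0=140,y0=175:(x0+(a+.5)/5-.5,y0+(b+.5)/5-.5)
S=lambda a,b:(160+(a+.5)/5-.5,120+(b+.5)/5-.5)
th=np.radians(11.4);x=np.array([np.cos(th),np.sin(th),0]);y=np.array([-x[1],x[0],0]);O=np.array([528.8,51.1,0])
loc=lambda p:np.round(((p-O)@x,(p-O)@y,p[2]),1)
print('jaw flat',loc(plane('w2',*W(157,140),88)),loc(plane('w2',*W(480,152),88)),'nose',loc(plane('w2',*W(310,291),88)))
print('jaw flat T',loc(plane('top0',*T(325,113),88)),loc(plane('top0',*T(343,245),88)),'nose',loc(plane('top0',*T(406,180),88)))
print('yellow',tri('top0',T(545,150),'side0',S(456,434)), loc(tri('top0',T(545,150),'side0',S(456,434))[0]))
p=tri('top0',T(447,150),'side0',S(412,318));print('top back +y corner',p,loc(p[0]))
p=tri('top0',T(462,190),'side0',S(380,350));print('top front +y corner',p,loc(p[0]))
E
```

```text
jaw flat [-42.    8.8  88. ] [40.2 10.  88. ] nose [  0.7 -31.4  88. ]
jaw flat T [39.6  8.  88. ] [-42.9  12.5  88. ] nose [-11.8 -32.4  88. ]
yellow (array([551.19608389, -66.72371193,  30.61345107]), np.float64(2.2242049566264384)) [  -1.3 -119.9   30.6]
top back +y corner (array([545.01128661,  -7.24172478,  75.20258921]), np.float64(1.1287937421151142)) [  4.4 -60.4  75.2]
top front +y corner (array([521.50571478, -15.83284258,  64.67150505]), np.float64(0.698385743739788)) [-20.4 -64.2  64.7]
```

```bash
python3 -m creep '{"translation":[[-43,6,0],[-43,6,0],[-43,6,0],[-43,6,0],[-41,8,0],[0,0,0]],"rotation":[[0,0,0],[0,0,0],[0,0,0],[0,0,0],[0,0,0],[0,0,0]],"claw":[85,85,85,85,85,85]}'
python3 - <<'E'
from h import *
s=snap('wrist','w3');print(s['extrinsics'][:3,3]);f=s['frame'];c=f[100:300,180:380][:,:,::-1]; cv2.imwrite('pics/w3z.png',cv2.resize(c,None,fx=3,fy=3,interpolation=cv2.INTER_CUBIC))
E
```

```text
time: 2.75
tool_pos: [556.9, -109.8, 230.4]
tcp_rot: [-179.9, 0.0, 104.6]
ft_force: [-0.4, 0.7, -0.3]
finger_gap: 84.8
[539.31000769 -40.9059314  372.95522433]
```

View pics/w3.png

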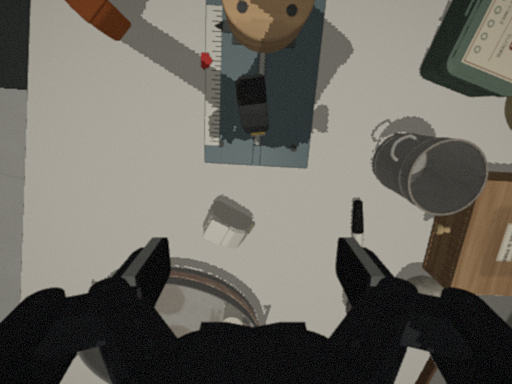

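View pics/w3z.png

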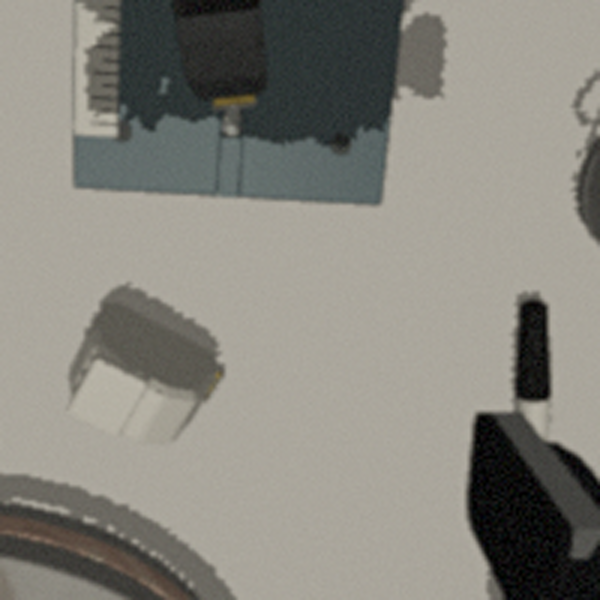

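```bash
python3 - <<'E'
from h import *
f,_,_=ld('w3');c=f[55:145,205:295][:,:,::-1].astype(float)*1.6; cv2.imwrite('pics/w3y.png',cv2.resize(np.clip(c,0,255).astype(np.uint8),None,fx=6,fy=6,interpolation=cv2.INTER_CUBIC))
E
```

```text
(no output)
```

View pics/w3y.png

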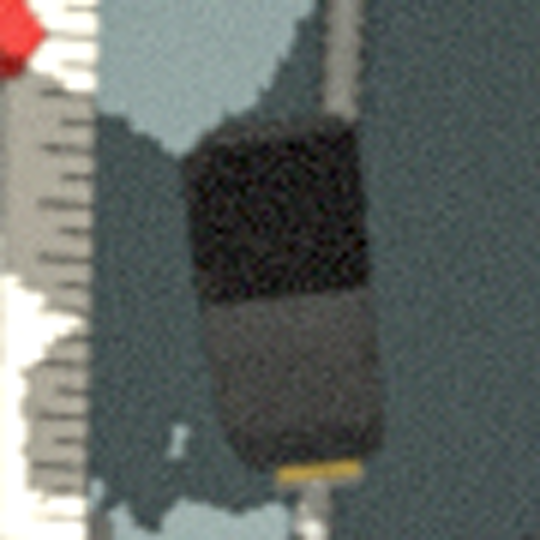

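```bash
python3 - <<'E'
from h import *
W=lambda a,b:(205+(a+.5)/6-.5,55+(b+.5)/6-.5)
for q,z in (((203,303),88),((368,288),88),((190,155),80),((357,125),80),((187,155),60),((357,125),60),((185,160),88),((355,145),88),((225,430),80),((383,420),80),((240,465),45),((370,455),45),((320,470),30)): print(q,z,plane('w3',*W(*q),z).round(1))
E
```

```text
(203, 303) 88 [525.  -41.7  88. ]
(368, 288) 88 [550.  -32.7  88. ]
(190, 155) 80 [517. -20.  80.]
(357, 125) 80 [542.   -8.8  80. ]
(187, 155) 60 [515.  -18.7  60. ]
(357, 125) 60 [542.1  -6.6  60. ]
(185, 160) 88 [517.1 -21.5  88. ]
(355, 145) 88 [542.4 -12.6  88. ]
(225, 430) 80 [533.1 -60.7  80. ]
(383, 420) 80 [558.4 -52.4  80. ]
(240, 465) 45 [536.7 -68.7  45. ]
(370, 455) 45 [560.1 -60.6  45. ]
(320, 470) 30 [552.2 -66.8  30. ]
```

```bash
python3 -m creep '{"translation":[[37,0,0],[37.5,0,0],[0,0,30],[0,0,40],[0,0,40],[0,0,20],[0,0,0]],"rotation":[[0,0,0],[0,0,0],[0,0,-0.085],[0,0,0],[0,0,0],[0,0,0],[0,0,0]],"claw":[85,85,85,85,85,85,85]}'
python3 - <<'E'
from h import *
s=snap('wrist','w4');print(sense()['tool_pos'],sense()['tcp_rot'])
E
```

```text
time: 3.5
tool_pos: [533.4, -32.4, 97.3]
tcp_rot: [-179.6, -0.2, 109.8]
ft_force: [-0.4, 0.2, 1.1]
finger_gap: 85.0
[535.1643363  -32.96724199  99.94161143] [-1.79821750e+02 -1.27053563e-01  1.09752550e+02]
```

View pics/w4.png

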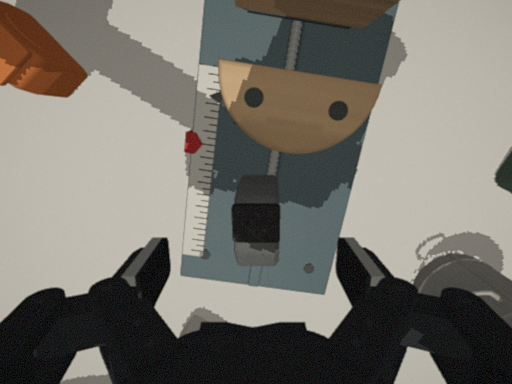

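```bash
python3 -m creep '{"translation":[[-5,1,15],[0,0,15],[0,0,15],[0,0,13],[0,0,0],[0,0,0],[0,0,0],[0,0,0],[0,0,0],[0,0,0]],"rotation":[[0,0,0],[0,0,0],[0,0,0],[0,0,0],[0,0,0],[0,0,0],[0,0,0],[0,0,0],[0,0,0],[0,0,0]],"claw":[85,85,85,85,60,40,20,20,20,20]}' 30
python3 - <<'E'
from h import *
s=snap('wrist','w5');print(sense())
E
```

```text
time: 4.55
tool_pos: [540.4, -39.4, 44.2]
tcp_rot: [179.9, 0.1, 109.7]
ft_force: [0.2, -0.0, 4.3]
finger_gap: 27.9
{'time': 4.6, 'joint_pos': array([-9.59624902e+00,  8.42561619e+00,  1.04720932e+02,  1.22712527e-03,
        6.67482515e+01, -2.92524453e+01]), 'qd': array([0.00063373, 0.05369384, 0.04245309, 0.05174549, 0.01319243,
       0.10339435]), 'joint_efforts': array([-1.03313606e-01, -4.90530217e+01, -4.16409838e+01, -6.26766728e-02,
        5.10179694e-02,  1.96621811e-03]), 'tool_pos': array([540.37968883, -39.42810246,  44.24270433]), 'tcp_rot': array([1.79907664e+02, 5.04224937e-02, 1.09655672e+02]), 'ft_force': array([ 0.98131618, -0.35179654,  5.02177618]), 'wrist_torque': array([ 0.00979939, -0.07017784, -0.00967575]), 'finger_gap': 27.548063140938005}
```

View pics/w5.png

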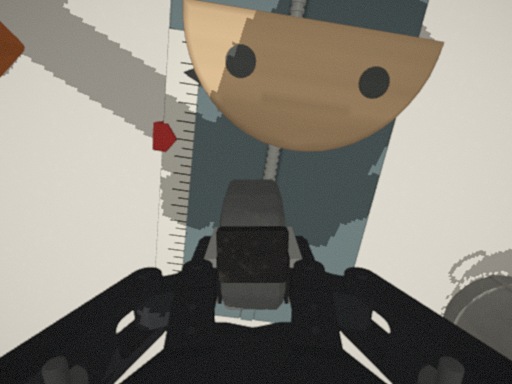

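```bash
python3 -m creep '{"translation":[[0,0,0],[0,0,-10],[0,0,-20],[0,0,-30],[0,0,-30],[0,0,-30],[0,0,0]],"rotation":[[0,0,0],[0,0,0],[0,0,0],[0,0,0],[0,0,0],[0,0,0],[0,0,0]],"claw":[20,20,20,20,20,20,20]}' 40
python3 - <<'E'
from h import *
for n in ('wrist','top','side'): snap(n,n+'6')
f,_,_=ld('wrist6');g,_,_=ld('top6');h,_,_=ld('side6');cv2.imwrite('pics/m6.png',np.hstack([f[100:,100:400],cv2.resize(g[150:280,240:400],None,fx=2.18,fy=2.18)])[:,:,::-1])
s=sense();print(s['tool_pos'],s['ft_force'],s['finger_gap'])
# tray fit in side view & top
k=lambda a,b:(300+(a+.5)/5-.5,165+(b+.5)/5-.5)
L,R,T,B=[plane('top0',*k(a,b),51) for a,b in((60,250),(418,270),(240,57),(250,487))]
print('ctr',(L+R)/2,(T+B)/2)
E
```

```text
time: 5.3
tool_pos: [542.3, -39.8, 168.9]
tcp_rot: [179.6, 0.2, 109.7]
ft_force: [1.0, -0.0, -1.8]
finger_gap: 27.4Traceback (most recent call last):
  File "<stdin>", line 3, in <module>
    return _nx.concatenate(arrs, 1, dtype=dtype, casting=casting)
           ~~~~~~~~~~~~~~~^^^^^^^^^^^^^^^^^^^^^^^^^^^^^^^^^^^^^^^
ValueError: all the input array dimensions except for the concatenation axis must match exactly, but along dimension 0, the array at index 0 has size 284 and the array at index 1 has size 283
```

```bash
python3 -m creep '{"translation":[[-38,-18,0],[-38,-18,0],[-38,-18,0],[-38,-18,0],[-38,-18,0],[-38,-18,0],[-38,-18,0],[-38,-18,0],[0,0,0]],"rotation":[[0,0,0],[0,0,0],[0,0,0],[0,0,0],[0,0,0],[0,0,0],[0,0,0],[0,0,0],[0,0,0]],"claw":[20,20,20,20,20,20,20,20,20]}'
python3 -m creep '{"translation":[[0,0,0],[0,0,0],[0,0,0],[0,0,0],[0,0,0],[0,0,0],[0,0,0],[0,0,0]],"rotation":[[0,0,0.15],[0,0,0.15],[0,0,0.15],[0,0,0.15],[0,0,0.15],[0,0,0.15],[0,0,0.15],[0,0,0]],"claw":[20,20,20,20,20,20,20,20]}'
python3 - <<'E'
from h import *
f=snap('wrist','w7')['frame'];g=snap('top','t7')['frame']
cv2.imwrite('pics/m7.png',np.hstack([f[84:,130:430],cv2.resize(g[150:280,280:420],(323,300))])[:,:,::-1])
s=sense();print(s['tool_pos'],s['ft_force'],s['finger_gap'])
E
```

```text
time: 6.35
tool_pos: [503.5, -378.3, 160.7]
tcp_rot: [-179.8, -0.1, 109.4]
ft_force: [-0.3, 1.7, -1.9]
finger_gap: 27.6
time: 7.15
tool_pos: [505.3, -372.8, 161.1]
tcp_rot: [-179.8, -0.0, 49.4]
ft_force: [-0.3, 0.6, -1.4]
finger_gap: 28.0
[ 505.58575822 -373.21700253  161.78583169] [-0.21211018 -0.41325822 -1.96792859] 27.31944583282549
```

View pics/m7.png

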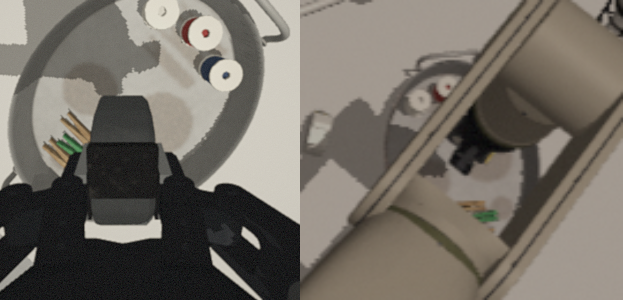

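```bash
python3 -m creep '{"translation":[[0,0,30],[0,0,40],[0,0,35],[0,0,20],[0,0,3],[0,0,0],[0,0,0]],"rotation":[[0,0,0],[0,0,0],[0,0,0],[0,0,0],[0,0,0],[0,0,0],[0,0,0]],"claw":[20,20,20,20,20,20,20]}'
```

```text
time: 7.95
tool_pos: [507.2, -374.9, 37.1]
tcp_rot: [179.9, 0.0, 49.6]
ft_force: [-0.3, -0.5, -0.7]
finger_gap: 27.3
```

```bash
python3 -m creep '{"translation":[[0,0,5],[0,0,4],[0,0,3],[0,0,0]],"rotation":[[0,0,0],[0,0,0],[0,0,0],[0,0,0]],"claw":[20,20,20,20]}'
python3 -m creep '{"translation":[[0,0,1],[0,0,1],[0,0,0]],"rotation":[[0,0,0],[0,0,0],[0,0,0]],"claw":[20,20,20]}'
```

```text
time: 8.35
tool_pos: [505.8, -373.7, 22.7]
tcp_rot: [-179.9, 0.0, 49.5]
ft_force: [0.0, -0.3, -0.9]
finger_gap: 27.6
time: 8.65
tool_pos: [506.3, -374.2, 22.1]
tcp_rot: [180.0, 0.0, 49.5]
ft_force: [-2.6, 2.7, 6.0]
finger_gap: 27.8
```

```bash
python3 -m creep '{"translation":[[0,0,0],[0,0,0],[0,0,0],[0,0,0],[0,0,-10],[0,0,-30],[0,0,-40],[0,0,-50],[0,0,-50],[0,0,0]],"rotation":[[0,0,0],[0,0,0],[0,0,0],[0,0,0],[0,0,0],[0,0,0],[0,0,0],[0,0,0],[0,0,0],[0,0,0]],"claw":[32,42,55,60,60,60,60,60,60,60]}'
python3 - <<'E'
from h import *
f=snap('wrist','w8')['frame'];g=snap('side','s8')['frame']
cv2.imwrite('pics/m8.png',np.hstack([f[:300,130:430],cv2.resize(g[190:350,190:350],(300,300))])[:,:,::-1])
E
```

```text
time: 9.65
tool_pos: [509.8, -377.2, 212.6]
tcp_rot: [179.1, 0.0, 49.5]
ft_force: [0.7, -0.1, 1.8]
finger_gap: 60.0
```

View pics/m8.png

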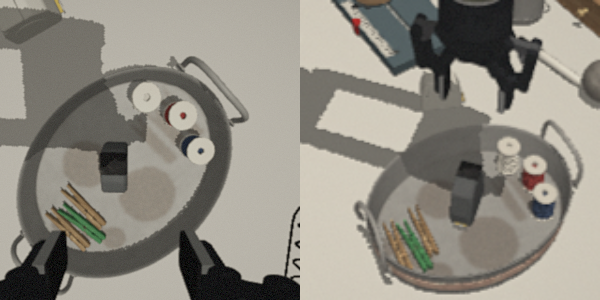

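```bash
python3 -m creep '{"translation":[[0,0,0],[0,0,0],[0,0,0],[0,0,0],[0,0,0],[0,0,0]],"rotation":[[0,0,-0.141],[0,0,-0.141],[0,0,-0.141],[0,0,-0.141],[0,0,-0.141],[0,0,0]],"claw":[70,70,70,70,70,70]}'
python3 -m creep '{"translation":[[46,-3,0],[46,-3,0],[46,-3,0],[46,-3,0],[46,-3,0],[46,-3,0],[46,-3,0],[46,-3,0],[46,-3,0],[0,0,0]],"rotation":[[0,0,0],[0,0,0],[0,0,0],[0,0,0],[0,0,0],[0,0,0],[0,0,0],[0,0,0],[0,0,0],[0,0,0]],"claw":[70,70,70,70,70,70,70,70,70,70]}'
python3 - <<'E'
from h import *
f=snap('wrist','w9')['frame'];s=sense();print(s['tool_pos'],s['tcp_rot'])
E
```

```text
time: 10.35
tool_pos: [505.3, -373.3, 199.2]
tcp_rot: [-179.9, -0.1, 90.0]
ft_force: [0.6, -0.2, -1.3]
finger_gap: 70.1
time: 11.35
tool_pos: [478.6, 45.0, 200.3]
tcp_rot: [-179.9, -0.1, 89.9]
ft_force: [0.4, -1.0, -0.2]
finger_gap: 70.2
[479.01805029  42.49438668 200.36765488] [-1.79905822e+02 -1.76705973e-02  8.99310861e+01]
```

View pics/w9.png

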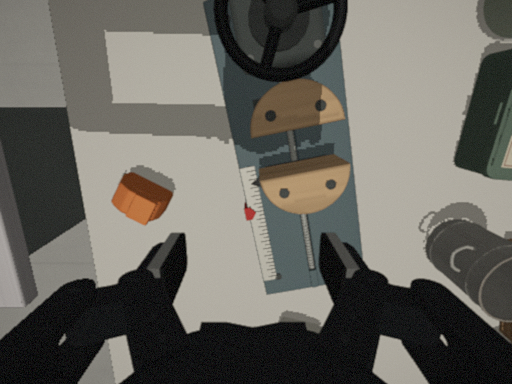

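```bash
python3 -m creep '{"translation":[[44,-1.5,0],[44,-1.5,0],[44,-1.5,0],[44,-2,0],[0,0,0],[0,0,0]],"rotation":[[0,0,0],[0,0,0],[0,0,0],[0,0,0],[0,0,0],[0,0,0]],"claw":[70,70,70,70,70,70]}'
python3 - <<'E'
from h import *
f=snap('wrist','w10')['frame'];snap('top','t10');g=snap('side','s10')['frame'];s=sense();print(s['tool_pos'],s['tcp_rot'])
cv2.imwrite('pics/m10.png',np.hstack([f[84:,130:430],cv2.resize(g[80:220,150:290],(300,300))])[:,:,::-1])
E
```

```text
time: 12.0
tool_pos: [473.7, 215.5, 200.4]
tcp_rot: [-179.9, 0.1, 89.8]
ft_force: [0.2, 0.1, -0.7]
finger_gap: 70.1
[474.15359545 214.27842293 200.88497222] [-1.79965473e+02  4.44991931e-02  8.97103616e+01]
```

View pics/m10.png

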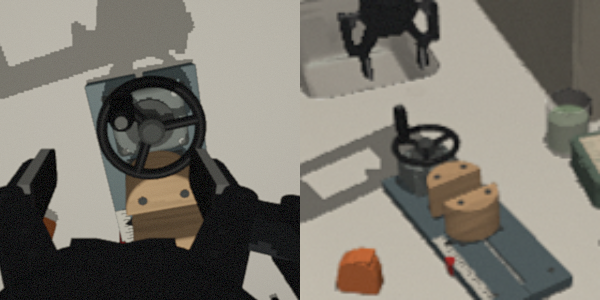

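```bash
python3 - <<'E'
from h import *
f,_,_=ld('w10');c=f[170:260,210:340][:,:,::-1];cv2.imwrite('pics/w10z.png',cv2.resize(c,None,fx=5,fy=5,interpolation=cv2.INTER_CUBIC))
print(plane('w10',250,206,150))
E
```

```text
[472.07303284 218.75367012 150.        ]
```

View pics/w10z.png

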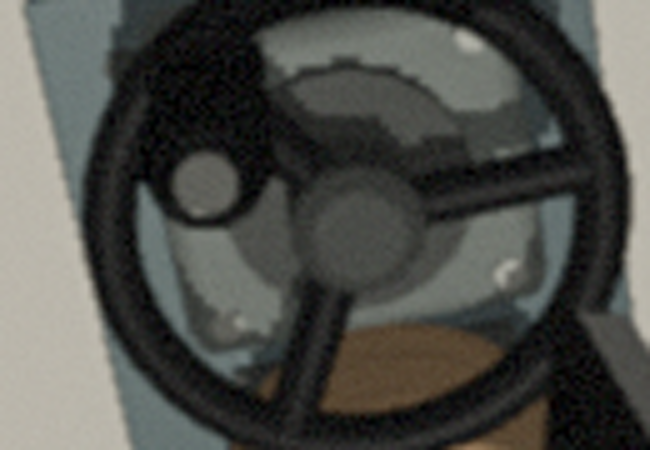

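```bash
python3 -m creep '{"translation":[[4.5,-2,10],[0,0,20],[0,0,25],[0,0,25],[0,0,10],[0,0,0],[0,0,0],[0,0,0],[0,0,0],[0,0,0]],"rotation":[[0,0,0],[0,0,0],[0,0,0],[0,0,0],[0,0,0],[0,0,0],[0,0,0],[0,0,0],[0,0,0],[0,0,0]],"claw":[70,70,70,70,70,50,30,12,12,12]}' 40
python3 -m creep '{"translation":[[0,0,0],[0,0,0],[0,0,0]],"rotation":[[0,0,0],[0,0,0],[0,0,0]],"claw":[12,12,12]}'
python3 - <<'E'
from h import *
s=sense();print(s['tool_pos'],s['ft_force'],s['finger_gap'])
E
```

```text
time: 13.15
tool_pos: [472.8, 221.1, 113.0]
tcp_rot: [179.9, -0.1, 89.9]
ft_force: [-1.9, 1.0, 7.2]
finger_gap: 19.5
time: 13.45
tool_pos: [472.7, 221.1, 113.0]
tcp_rot: [179.9, -0.1, 89.9]
ft_force: [-2.0, 0.7, 6.5]
finger_gap: 19.3
[472.74768993 221.12719012 113.03053668] [-1.9655108   0.7117606   6.45027457] 19.331691806991135
```

```bash
python3 - <<'E'
import numpy as np
for k in range(24):
    a,b=np.radians(135-15*k),np.radians(120-15*k)
    print(135-15*k,'->',120-15*k,[round(40*(np.sin(b)-np.sin(a)),1),round(40*(np.cos(b)-np.cos(a)),1),0])
E
```

```text
135 -> 120 [np.float64(6.4), np.float64(8.3), 0]
120 -> 105 [np.float64(4.0), np.float64(9.6), 0]
105 -> 90 [np.float64(1.4), np.float64(10.4), 0]
90 -> 75 [np.float64(-1.4), np.float64(10.4), 0]
75 -> 60 [np.float64(-4.0), np.float64(9.6), 0]
60 -> 45 [np.float64(-6.4), np.float64(8.3), 0]
45 -> 30 [np.float64(-8.3), np.float64(6.4), 0]
30 -> 15 [np.float64(-9.6), np.float64(4.0), 0]
15 -> 0 [np.float64(-10.4), np.float64(1.4), 0]
0 -> -15 [np.float64(-10.4), np.float64(-1.4), 0]
-15 -> -30 [np.float64(-9.6), np.float64(-4.0), 0]
-30 -> -45 [np.float64(-8.3), np.float64(-6.4), 0]
-45 -> -60 [np.float64(-6.4), np.float64(-8.3), 0]
-60 -> -75 [np.float64(-4.0), np.float64(-9.6), 0]
-75 -> -90 [np.float64(-1.4), np.float64(-10.4), 0]
-90 -> -105 [np.float64(1.4), np.float64(-10.4), 0]
-105 -> -120 [np.float64(4.0), np.float64(-9.6), 0]
-120 -> -135 [np.float64(6.4), np.float64(-8.3), 0]
-135 -> -150 [np.float64(8.3), np.float64(-6.4), 0]
-150 -> -165 [np.float64(9.6), np.float64(-4.0), 0]
-165 -> -180 [np.float64(10.4), np.float64(-1.4), 0]
-180 -> -195 [np.float64(10.4), np.float64(1.4), 0]
-195 -> -210 [np.float64(9.6), np.float64(4.0), 0]
-210 -> -225 [np.float64(8.3), np.float64(6.4), 0]
```

Quarter turn first (135° to 45°).

```bash
python3 -m creep '{"translation":[[6.4,8.3,0],[4,9.6,0],[1.4,10.4,0],[-1.4,10.4,0],[-4,9.6,0],[-6.4,8.3,0],[0,0,0],[0,0,0]],"rotation":[[0,0,0],[0,0,0],[0,0,0],[0,0,0],[0,0,0],[0,0,0],[0,0,0],[0,0,0]],"claw":[12,12,12,12,12,12,12,12]}'
python3 - <<'E'
from h import *
f=snap('wrist','w11')['frame'];g=snap('side','s11')['frame'];s=sense();print(s['tool_pos'],s['ft_force'],s['wrist_torque'])
cv2.imwrite('pics/m11.png',np.hstack([f[84:,130:430],cv2.resize(g[80:220,150:290],(300,300))])[:,:,::-1])
E
```

```text
time: 14.25
tool_pos: [529.7, 219.5, 113.0]
tcp_rot: [179.9, 0.1, 89.8]
ft_force: [-2.3, -5.3, 8.0]
finger_gap: 19.3
[529.61209109 219.61191072 113.07089689] [-2.12221662 -5.14586318  7.28043334] [-0.87180899  0.31261131 -0.02466881]
```

View pics/m11.png

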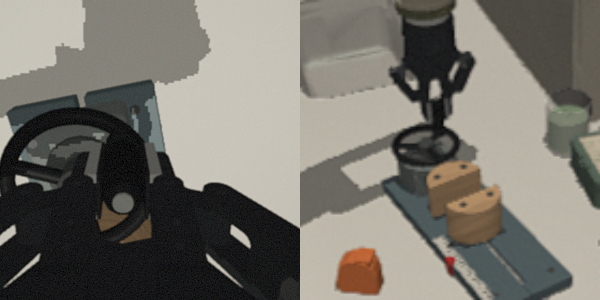

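```bash
python3 -m creep '{"translation":[[-8.3,6.4,0],[-9.6,4,0],[-10.4,1.4,0],[-10.4,-1.4,0],[-9.6,-4,0],[-8.3,-6.4,0],[0,0,0],[0,0,0]],"rotation":[[0,0,0],[0,0,0],[0,0,0],[0,0,0],[0,0,0],[0,0,0],[0,0,0],[0,0,0]],"claw":[12,12,12,12,12,12,12,12]}'
python3 -m creep '{"translation":[[-6.4,-8.3,0],[-4,-9.6,0],[-1.4,-10.4,0],[1.4,-10.4,0],[4,-9.6,0],[6.4,-8.3,0],[0,0,0],[0,0,0]],"rotation":[[0,0,0],[0,0,0],[0,0,0],[0,0,0],[0,0,0],[0,0,0],[0,0,0],[0,0,0]],"claw":[12,12,12,12,12,12,12,12]}'
python3 - <<'E'
from h import *
f=snap('wrist','w12')['frame'];g=snap('side','s12')['frame'];s=sense();print(s['tool_pos'],s['ft_force'],s['wrist_torque'])
cv2.imwrite('pics/m12.png',np.hstack([f[84:,130:430],cv2.resize(g[80:220,150:290],(300,300))])[:,:,::-1])
E
```

```text
time: 15.15
tool_pos: [528.7, 163.8, 113.0]
tcp_rot: [179.9, -0.0, 89.9]
ft_force: [-3.1, -0.3, 9.0]
finger_gap: 19.5
time: 15.95
tool_pos: [471.9, 163.9, 113.0]
tcp_rot: [179.9, -0.0, 89.9]
ft_force: [-4.1, 0.1, 11.3]
finger_gap: 19.6
[472.05038609 163.79542072 112.96429269] [-3.84204422 -0.45057514 11.16935067] [-0.03714802  0.61888307  0.03465854]
```

View pics/m12.png

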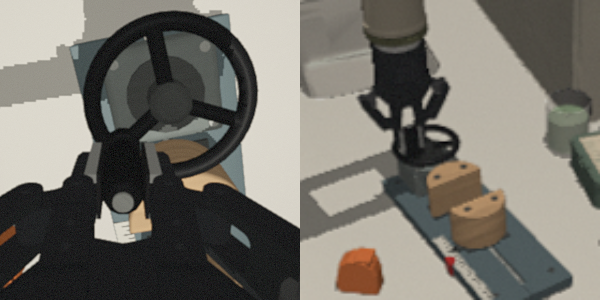

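```bash
python3 -m creep '{"translation":[[8.3,-6.4,-0.5],[9.6,-4,-0.5],[10.4,-1.4,0],[10.4,1.4,0],[9.6,4,0],[8.3,6.4,0],[0,0,0],[0,0,0]],"rotation":[[0,0,0],[0,0,0],[0,0,0],[0,0,0],[0,0,0],[0,0,0],[0,0,0],[0,0,0]],"claw":[12,12,12,12,12,12,12,12]}'
python3 - <<'E'
from h import *
f=snap('top','t13')['frame'];g=snap('side','s13')['frame'];w=snap('wrist','w13')['frame'];s=sense();print(s['tool_pos'],s['ft_force'])
cv2.imwrite('pics/m13.png',np.hstack([cv2.resize(f[190:260,180:280],(400,280),interpolation=cv2.INTER_CUBIC),cv2.resize(g[160:230,190:290],(400,280),interpolation=cv2.INTER_CUBIC)])[:,:,::-1])
E
```

```text
time: 16.85
tool_pos: [472.6, 221.1, 113.0]
tcp_rot: [179.9, -0.0, 89.9]
ft_force: [3.5, 0.5, 5.1]
finger_gap: 19.2
[472.44909413 220.92563614 113.03277155] [2.77715306 0.89399833 5.59276731]
```

View pics/m13.png

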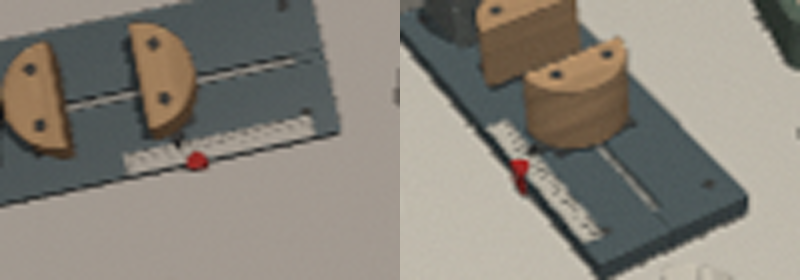

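View pics/w13.png

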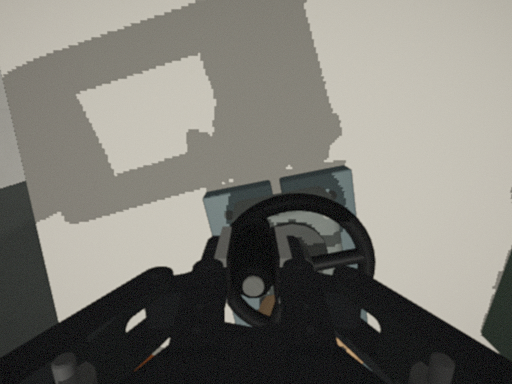

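```bash
python3 - <<'E'
from h import *
a,_,_=ld('w4');b,_,_=ld('w5');d,_,_=ld('w9')
cs=[cv2.resize(x,(260,500),interpolation=cv2.INTER_CUBIC) for x in (a[80:180,178:230],b[50:150,145:197],d[150:250,230:282])]
cv2.imwrite('pics/ptr.png',np.hstack(cs)[:,:,::-1])
E
```

```text
(no output)
```

View pics/ptr.png

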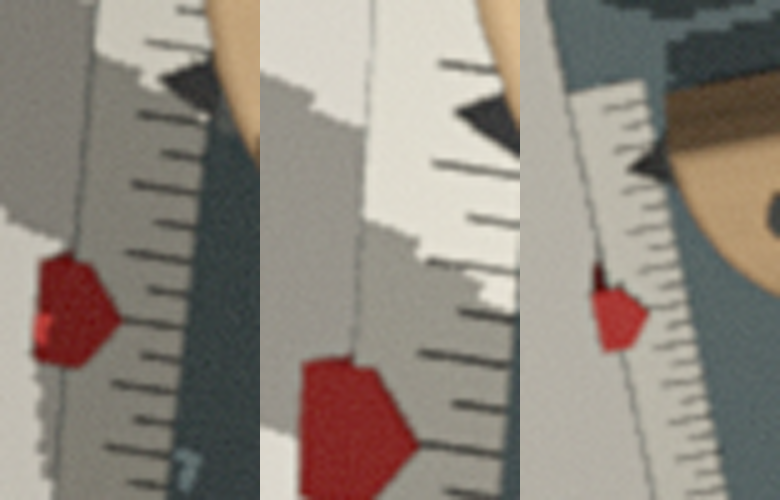

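```bash
python3 -m creep '{"translation":[[6.4,8.3,0],[4,9.6,0],[1.4,10.4,0],[-1.4,10.4,0],[-4,9.6,0],[-6.4,8.3,0],[0,0,0]],"rotation":[[0,0,0],[0,0,0],[0,0,0],[0,0,0],[0,0,0],[0,0,0],[0,0,0]],"claw":[12,12,12,12,12,12,12]}'
python3 -m creep '{"translation":[[-8.3,6.4,0],[-9.6,4,0],[-10.4,1.4,0],[-10.4,-1.4,0],[-9.6,-4,0],[0,0,0],[0,0,0],[0,0,0]],"rotation":[[0,0,0],[0,0,0],[0,0,0],[0,0,0],[0,0,0],[0,0,0],[0,0,0],[0,0,0]],"claw":[12,12,12,12,12,12,12,12]}'
python3 - <<'E'
from h import *
s=sense();p=s['tool_pos'];print(p,s['ft_force'],np.degrees(np.arctan2(p[1]-191.7,p[0]-500.4)))
E
```

```text
time: 17.7
tool_pos: [529.1, 219.9, 113.0]
tcp_rot: [180.0, -0.0, 89.9]
ft_force: [2.1, -1.2, 7.2]
finger_gap: 19.3
time: 18.5
tool_pos: [534.6, 171.5, 113.0]
tcp_rot: [180.0, 0.0, 89.9]
ft_force: [-0.3, -3.5, 8.2]
finger_gap: 19.3
[534.57715698 171.52565767 113.02274089] [-0.25530501 -3.5173752   8.2087273 ] -30.552814659610867
```

```bash
python3 -m creep '{"translation":[[0,0,0],[0,0,0],[0,0,0],[0,0,-20],[0,0,-30],[0,0,-15],[0,0,0]],"rotation":[[0,0,0],[0,0,0],[0,0,0],[0,0,0],[0,0,0],[0,0,0],[0,0,0]],"claw":[30,45,60,60,60,60,60]}'
python3 -m creep '{"translation":[[-40,-9.5,0],[-40,-9.5,0],[-40,-9.5,0],[-40,-9.5,0],[-40,-9.5,0],[-40,-9.5,0],[0,0,20],[0,0,25],[0,0,0],[0,0,0]],"rotation":[[0,0,0],[0,0,0],[0,0,0],[0,0,0],[0,0,0],[0,0,0],[0,0,0],[0,0,0],[0,0,0],[0,0,0]],"claw":[60,60,60,60,60,60,60,60,60,60]}'
python3 - <<'E'
from h import *
x=snap('wrist','w14');f=x['frame'];s=sense();print(s['tool_pos'],x['extrinsics'][:3,3])
E
```

```text
time: 19.2
tool_pos: [536.4, 172.6, 180.0]
tcp_rot: [179.7, -0.1, 89.9]
ft_force: [1.2, 0.6, 0.7]
finger_gap: 59.9
time: 20.2
tool_pos: [476.2, -67.4, 131.1]
tcp_rot: [-179.8, -0.0, 89.9]
ft_force: [0.4, 0.5, 0.8]
finger_gap: 60.0
[477.1801446  -67.53613692 132.35069454] [477.01710652   3.56681526 273.75737931]
```

View pics/w14.png

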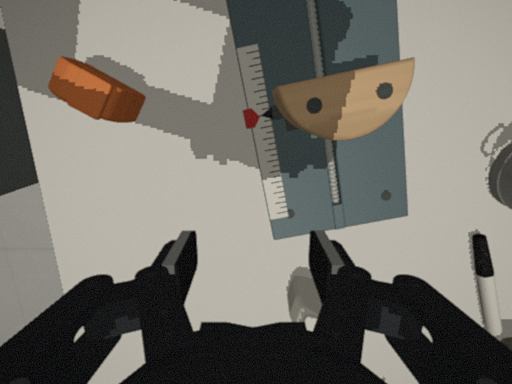

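```bash
python3 - <<'E'
from h import *
f,_,_=ld('w14');c=f[85:145,230:290];cv2.imwrite('pics/w14z.png',cv2.resize(c,None,fx=10,fy=10,interpolation=cv2.INTER_CUBIC)[:,:,::-1])
E
```

```text
(no output)
```

View pics/w14z.png

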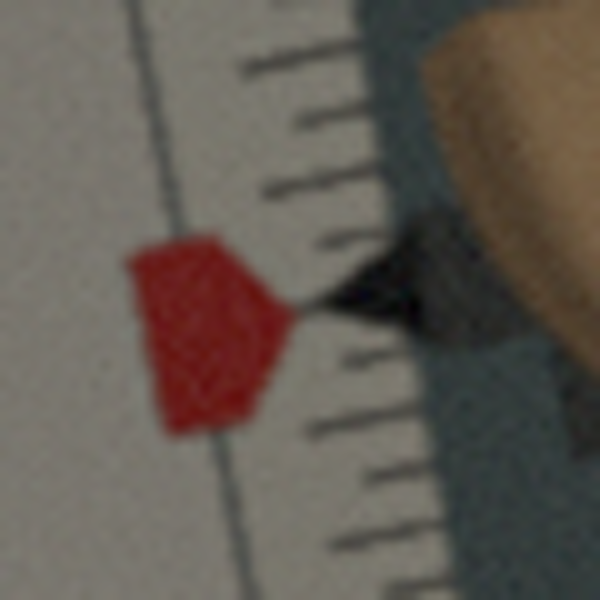

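```bash
python3 -m creep '{"translation":[[0,0,30],[0,0,30],[-4,0,20],[0,0,0],[0,0,0]],"rotation":[[0,0,0],[0,0,0],[0,0,0],[0,0,0],[0,0,0]],"claw":[60,60,60,60,60]}'
python3 - <<'E'
from h import *
x=snap('wrist','w15');f=x['frame'];s=sense();print(s['tool_pos'],x['extrinsics'][:3,3])
R=f[:,:,0].astype(int)-f[:,:,1];ys,xs=np.where((R>70)&(np.arange(512)[None]>170)&(np.arange(512)[None]<300));print(xs.min(),xs.max(),ys.min(),ys.max())
y0,x0=(ys.min()+ys.max())//2-30,xs.max()-40
print(x0,y0);c=f[y0:y0+60,x0:x0+80];cv2.imwrite('pics/w15z.png',cv2.resize(c,None,fx=10,fy=10,interpolation=cv2.INTER_CUBIC)[:,:,::-1])
E
```

```text
time: 20.75
tool_pos: [478.0, -71.6, 53.5]
tcp_rot: [180.0, 0.0, 89.9]
ft_force: [0.9, 0.4, 0.2]
finger_gap: 60.1
[478.66046856 -71.82315745  54.1904736 ] [478.26960739  -0.52451937 196.05315008]
235 257 101 128
217 84
```

View pics/w15z.png

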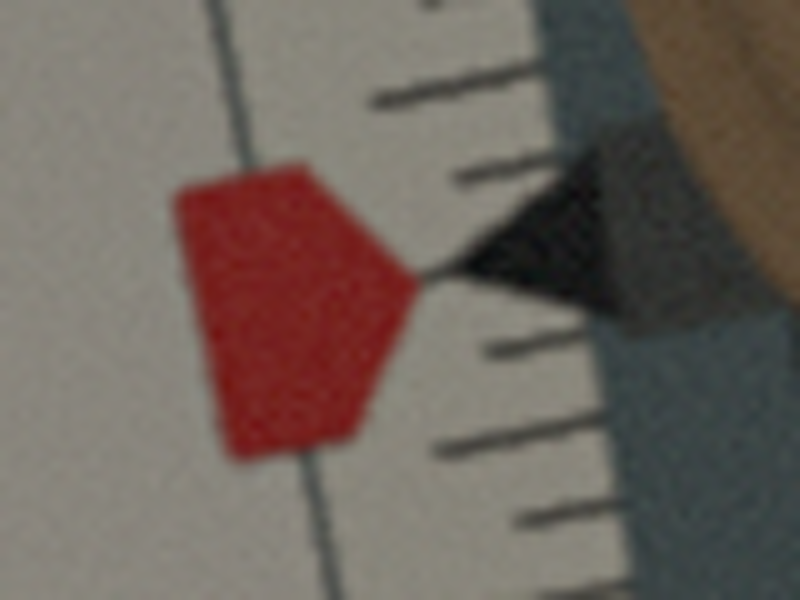

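```bash
python3 -m creep '{"translation":[[0,0,-30],[0,0,-45],[0,0,-50],[0,0,0]],"rotation":[[0,0,0],[0,0,0],[0,0,0],[0,0,0]],"claw":[60,60,60,60]}'
python3 -m creep '{"translation":[[40.5,9.3,0],[40.5,9.3,0],[40.5,9.3,0],[40.5,9.3,0],[40.5,9.3,0],[40.5,9.3,0],[0,0,0],[0,0,0]],"rotation":[[0,0,0],[0,0,0],[0,0,0],[0,0,0],[0,0,0],[0,0,0],[0,0,0],[0,0,0]],"claw":[60,60,60,60,60,60,60,60]}'
python3 - <<'E'
from h import *
x=snap('wrist','w16');f=x['frame'];s=sense();print(s['tool_pos'],x['extrinsics'][:3,3], proj('w16',np.array([534.6,170.8,150])))
E
```

```text
time: 21.2
tool_pos: [482.8, -72.9, 188.1]
tcp_rot: [179.1, 0.2, 89.9]
ft_force: [1.3, -0.8, 0.1]
finger_gap: 59.9
time: 22.0
tool_pos: [534.2, 172.3, 178.9]
tcp_rot: [179.9, -0.0, 90.0]
ft_force: [-0.1, -0.9, -0.1]
finger_gap: 60.0
[534.04881796 171.29952398 178.63047725] [534.10921081 243.39286933 321.5259556 ] [252.64440722 223.91170164]
```

View pics/w16.png

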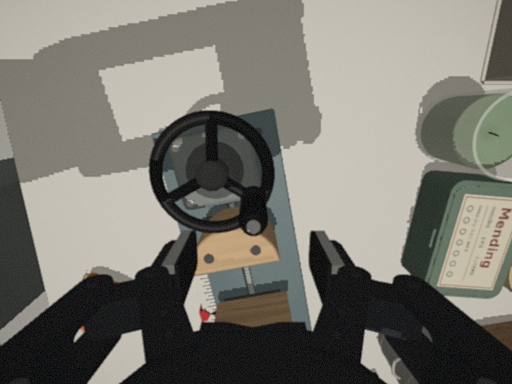

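```bash
python3 -m creep '{"translation":[[0,0,20],[0,0,25],[0,0,18],[0,0,0],[0,0,0],[0,0,0],[0,0,0],[0,0,0],[0,0,0],[0,0,0]],"rotation":[[0,0,0],[0,0,0],[0,0,0],[0,0,0],[0,0,0],[0,0,0],[0,0,0],[0,0,0],[0,0,0],[0,0,0]],"claw":[60,60,60,60,40,25,12,12,12,12]}' 40
```

```text
time: 23.05
tool_pos: [534.6, 171.1, 116.3]
tcp_rot: [179.9, -0.0, 89.9]
ft_force: [-1.6, -1.9, 6.5]
finger_gap: 19.6
```

```bash
python3 -m creep '{"translation":[[-2.6,-1.7,0],[-2.6,-1.9,0],[0,0,0],[0,0,0],[0,0,0]],"rotation":[[0,0,0],[0,0,0],[0,0,0],[0,0,0],[0,0,0]],"claw":[12,12,12,12,12]}'
```

```text
time: 23.55
tool_pos: [531.2, 166.2, 116.2]
tcp_rot: [179.8, -0.0, 89.9]
ft_force: [-0.2, 1.4, 7.2]
finger_gap: 19.7
```

```bash
python3 -m creep '{"translation":[[0,0,0],[0,0,0],[0,0,0],[0,0,-20],[0,0,-30],[0,0,-15],[0,0,0]],"rotation":[[0,0,0],[0,0,0],[0,0,0],[0,0,0],[0,0,0],[0,0,0],[0,0,0]],"claw":[30,45,60,60,60,60,60]}'
python3 -m creep '{"translation":[[-40,-9,0],[-40,-9,0],[-40,-9,0],[-40,-9,0],[-40,-9,0],[-41,-9,0],[0,0,30],[0,0,40],[0,0,40],[0,0,12]],"rotation":[[0,0,0],[0,0,0],[0,0,0],[0,0,0],[0,0,0],[0,0,0],[0,0,0],[0,0,0],[0,0,0],[0,0,0]],"claw":[60,60,60,60,60,60,60,60,60,60]}'
python3 -m creep '{"translation":[[0,0,0],[0,0,0]],"rotation":[[0,0,0],[0,0,0]],"claw":[60,60]}'
python3 - <<'E'
from h import *
x=snap('wrist','w17');f=x['frame'];print(x['extrinsics'][:3,3])
R=f[:,:,0].astype(int)-f[:,:,1];ys,xs=np.where((R>70)&(np.arange(512)[None]>190)&(np.arange(512)[None]<300));print(xs.min(),xs.max(),ys.min(),ys.max())
y0,x0=(ys.min()+ys.max())//2-30,xs.max()-40
c=f[y0:y0+60,x0:x0+80];cv2.imwrite('pics/w17z.png',cv2.resize(c,None,fx=10,fy=10,interpolation=cv2.INTER_CUBIC)[:,:,::-1])
E
```

```text
time: 24.25
tool_pos: [531.7, 166.3, 182.1]
tcp_rot: [179.7, -0.1, 89.9]
ft_force: [-0.4, 0.1, 0.2]
finger_gap: 60.0
time: 25.25
tool_pos: [470.9, -74.0, 51.4]
tcp_rot: [-179.5, -0.1, 89.9]
ft_force: [-1.0, -0.1, -0.2]
finger_gap: 60.3
time: 25.45
tool_pos: [476.1, -75.0, 58.3]
tcp_rot: [180.0, 0.0, 89.9]
ft_force: [-0.3, 0.1, -0.6]
finger_gap: 60.0
[476.41088063  -3.90011948 200.87987175]
239 260 96 122
```

View pics/w17z.png

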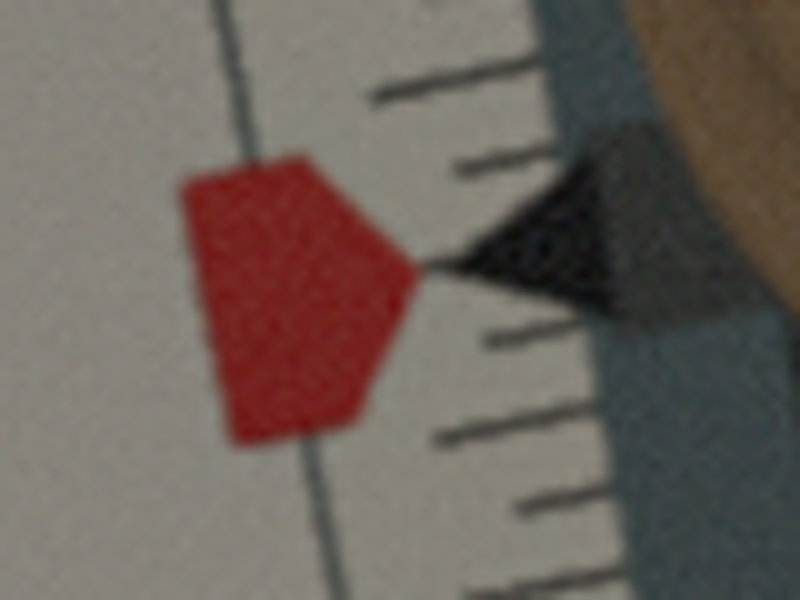

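The pointer tip now falls on the clip's axis within about 0.1 mm. I'll raise the arm clear and do a last check of the scene.

```bash
python3 -m creep '{"translation":[[0,0,-30],[0,0,-45],[0,0,-50],[0,0,-40],[0,0,0],[0,0,0]],"rotation":[[0,0,0],[0,0,0],[0,0,0],[0,0,0],[0,0,0],[0,0,0]],"claw":[60,60,60,60,60,60]}'
python3 - <<'E'
from h import *
a=snap('top','t18')['frame'];b=snap('side','s18')['frame']
cv2.imwrite('pics/m18.png',np.hstack([a[80:290,140:400],cv2.resize(b[80:360,150:410],(260,280))[:210]])[:,:,::-1]);cv2.imwrite('pics/s18b.png',b[:,:,::-1])
E
```

```text
time: 26.1
tool_pos: [477.3, -75.3, 226.0]
tcp_rot: [179.6, 0.1, 89.9]
ft_force: [-0.0, -0.2, -0.7]
finger_gap: 60.0
```

View pics/s18b.png

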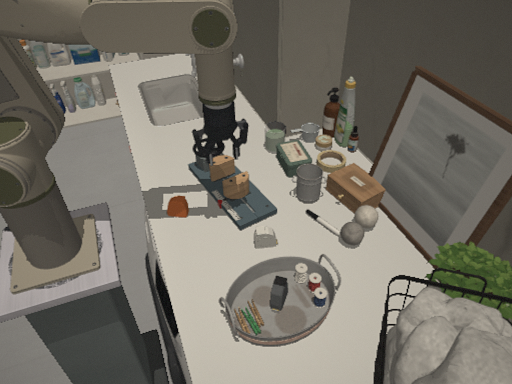

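The side view shows the tape standing in the tray at (279,294). The candle jar, tin and pot are where they were, and the robot is clear of everything.

```bash
python3 -c "
from bench import *
print(hand_in())"
```

```text
the job is handed in; nothing more can be done
None
```

The job is done and handed in at about 26 s of the 61 s allowed. No verdict was reported.

- **Tape measure:** I lifted it off the deck before winding and set it down on the tray floor between the reels and the pegs. I opened the fingers only after feeling floor contact (about 6 N). The last side view shows it standing upright in the tray.
- **Handwheel:** I led the handle clockwise about one and a half turns, moving the jaw about 35.5 mm. A close look after the main wind showed the pointer about 0.6 mm short, so I regripped the handle and turned it about 8.5° more. A second close view put the pointer tip in line with the clip tip, within about 0.1 mm as far as the image resolves.
- **Everything else:** The red clip was never touched, and in the close view it still sat on the same scale mark. The candle jar, tin and pot look unmoved in the last side view. The highest wrist force I read after a move was about 11 N. The robot ended about 200 mm above the deck, touching nothing.

My first estimate of the tape's angle, from the top camera, was about 5° off. The wrist camera corrected it before the grasp. No final check failed.

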